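# Set a connecting rod under the bench gauge

## Task

Get the connecting rod ready for its big-end width to be read on the bench gauge: raise the gauge's lift lever so that the contact stays up, well clear of the rod's thickness, lay the rod flat on the granite plate with the flat rim of its big end (the larger eye) under the contact, then lower the lever gently all the way down so that the contact is left resting on that rim. Leave the other things on the bench where they are.

Things in the scene. Friction and masses are not known exactly. Their poses are not given: they have to be found in the camera images.
- stand: the bench gauge, fixed: dark granite plate 330 x 200 x 50 mm; at its rear a steel column 32 mm thick, 255 mm high; on it a grey head bracket (44 mm wide, underside 95 mm above the plate) with a 60 mm dial gauge. Origin: centre of the plate's underside. z up; x from front to rear (front edge -165 mm, contact +15 mm, column +115 mm); y to the side where the lever handle sticks out
- plate_top (a point): the point of the granite plate straight below the gauge's contact, 50 mm above the bench, 180 mm behind the plate's front edge; in front of it the plate is clear
- spindle (a joint): height of the gauge spindle in m: 0 right down (contact face 15 mm above the plate), up to 0.0175. It slides vertically, falls under its own weight (120 g) and is lifted by the lever's fork through a 28 mm collar 45 mm above the contact face. With the contact resting on a 24 mm thick part it reads 0.009
- contact_tip (a point): centre of the flat 7 mm contact face at the lower end of the spindle
- lever (a joint): angle of the lift lever in rad: 0 fully down on its stop, 0.64 fully up. It is stiff and stays where it is left; moving the handle takes 1 to 2.5 N. The first 0.12 is free play, then its fork lifts the spindle by 32 mm per rad, to 0.016 m at 0.62. Lowered, it leaves the spindle resting freely on what lies under the contact
- lever_grip (a point): middle of the lever's handle, a black cylinder 14 mm thick, 52 mm long, at the end of a thin steel lever. It points sideways, to the stand's +y, level when the lever is down: then 110 mm to the side of the contact, 68 mm above the plate. It is 142 mm from the pivot and rises about 80 mm when raised fully
- lever_pivot (a point): the lever's pivot on the head: axis along the stand's x, 32 mm to the -y side of the contact, 64 mm above the plate. The handle swings up about it in the stand's y-z plane
- rod: the steel connecting rod, about 400 g, 179 mm long, lying flat; both eyes 24 mm thick; bolt bosses beside the big end 80 mm across, 20 mm thick; H-section beam 22 mm wide, 16 mm thick (4 to 20 mm up). Origin: under the beam, at the eyes' underside, 45 mm from the big end's centre and 82 mm from the small end's. x along the rod to the big end, z up. It balances near here
- rod_grip (a point): the middle of the beam at that place, 12 mm above the underside: a good place to hold the rod, pinching the beam's 22 mm width; the beam is straight for about 40 mm from here towards the small end
- rod_big_end (a point): centre of the big end's eye, on its top face. The flat rim around the 46 mm hole is 11 mm wide, from 23 to 34 mm radius
- rod_small_end (a point): centre of the small end's eye, on its top face: hole 20 mm, outside 36 mm
- piston: bystander: aluminium piston standing on the bench, 62 mm diameter, 49 mm high; origin under its centre
- bearing_cap: bystander: cast-iron bearing cap, 35 x 100 x 48 mm; origin under its centre
- spray_can: bystander: spray can, 58 mm diameter, 190 mm high; origin under its centre
- wrench: bystander: steel wrench 190 mm long lying on the bench; origin under its middle
- screwdriver: bystander: screwdriver 200 mm long with a green handle lying on the bench; origin under its middle
- tape_roll: bystander: white cylinder, 60 mm diameter, 50 mm high; origin under its centre
- socket: bystander: steel deep socket standing up, 26 mm diameter, 65 mm high; origin under its centre
Mind the look-alikes: they are no part of the job. Leave any brown look-alike of the rod alone.

How it is judged:
By the outcome, as a careful person would: the job done as asked, in the order asked, and still so for the second after the job is handed in, with the robot touching nothing.
It also fails if it takes over 72 s, if anything falls off the work surface, if the arm or the gripper's body presses on something with over 40 N, if the wrist force passes 120 N, or if a joint passes its speed limit or range.

## Robot

A 6-joint arm with a two-finger parallel gripper is mounted at the origin on the work surface. World frame = base frame: x ahead of the robot, y to its left, z up, the work surface at z = 0. Lengths are in mm, angles in rad, forces in N, time in s.
With the tool pointing down it reaches from about 275 to 825 mm from the base axis. Payload 5.2 kg.
Tool frame: the origin (TCP) lies at the very end of the fingers, on their centre line; the grasp point (between the pads) lies 19 mm behind it; z points along the fingers, y is the line along which they close (so a half turn about z gives the same grasp; the last joint's range is limited). The gripper opens to 93 mm and grips with 3 to 60 N. Pads are 15 mm wide; open, the fingers measure 128 mm over their backs; the gripper's body (75 mm by 188 mm) begins 65 mm behind the grasp point.
Start: joints at [1.025, 0.259, 1.535, -0, 1.348, -0.203], TCP at [184.847, 518.012, 218.653] pointing down, gripper open.
Joint ranges: [-3.14, 3.14], [-0.91, 2.08], [0.19, 2.58], [-1.22, 4.36], [0.22, 2.71], [-3.12, 3.12]. Speed limits (rad/s): [2.57, 2.57, 3.14, 3.14, 3.14, 3.14].

## Interface

Orientations are given as [roll, pitch, yaw] about the fixed x, y, z axes, in that order (R = Rz(yaw) Ry(pitch) Rx(roll)).
In Python, from bench import robot gives the robot as it stands. The module is installed in compiled form; this text tells all that it offers. Calls block until the motion is done:
- robot.move_ptp(position, orientation): joint-space move of the TCP to a pose.
- robot.move_linear(position, ori=None, speed=150, f_stop=None): straight line of the TCP; ori=None keeps the orientation; speed is the mean speed in mm/s. With f_stop (N) it stops when the force on the tool has changed by that much, and returns True; else False.
- robot.move_j(angles): joint-space move.
- robot.move_gripper(opening): opening from 0.0 (shut) to 1.0 (fully open); the grip force is fixed at half the most; returns when the fingers have stopped.
- robot.sleep(seconds).
- robot.inverse_kinematics(position, orientation): joint angles nearest the present ones, or None.
- robot.get_image(name): name is "side" or "top" or "wrist"; returns a dict with "img" (420x560x3 uint8, blue, green, red), "fovy" (degrees; the focal length in pixels is half the picture's height over the tangent of half this angle, whatever the lens; pixels are square), "cx", "cy" (the principal point, pixels), "eye" and "orientation" of the camera in the world. Camera axes: x right, y down, z forward; pixel columns grow to the right and rows downward; lengths in mm; the calibration is good to about 2 mm. A picture is of the moment at which its call begins. There is no depth.
A pose or a line that the arm cannot do raises robot.MotionError and nothing moves.
- robot.hand_in(): hands the job in; it is judged then, once.
Readings, each from a call of its own:
- robot.current_t(): time.
- robot.current_qpos(): joint angles.
- robot.current_joint_vel(): joint speeds.
- robot.current_joint_efforts(): joint torques, N m.
- robot.current_tcp_pos(): TCP position.
- robot.current_eef_rot(): TCP orientation.
- robot.current_contact_force(): force on the tool from outside, world axes, zero at the start.
- robot.current_ft_torque(): the same for the moment, N m.
- robot.current_gripper_width(): opening from 0.0 (shut) to 1.0 (fully open).
- robot.current_finger_force(): force on a finger pad.
Only numpy, scipy, OpenCV 4.12 (cv2) and the standard library are available. Lean on these libraries where they do the work, as an engineer would, in place of code of your own. Each camera call takes 0.05 s, during which the arm holds its last target. There are 200 camera calls.

## Working session

There is one attempt and no reset: what is moved stays moved. The work goes in short steps, each a Python script; the robot and the scene stay as the last script left them, time stands still between calls to the robot, and variables do not carry over. Pictures are saved under pics/ and viewed, at most 10 in all, crops included, and the job is handed in when it is done.

```bash
mkdir -p pics
cat > h.py <<'E'
from bench import robot
import numpy as np, cv2
from scipy.spatial.transform import Rotation as R
def cam(name,save=None):
    d=robot.get_image(name)
    if save: cv2.imwrite(f'pics/{save}.png',d['img'])
    return d
def rot(o):
    o=np.array(o,float)
    return o if o.shape==(3,3) else R.from_euler('xyz',o).as_matrix()
def ray(d,u,v):
    f=d['img'].shape[0]/2/np.tan(np.radians(d['fovy'])/2)
    r=rot(d['orientation'])@np.array([(u-d['cx'])/f,(v-d['cy'])/f,1]);return np.array(d['eye'],float),r/np.linalg.norm(r)
def onz(d,u,v,z):
    e,r=ray(d,u,v);return e+r*(z-e[2])/r[2]
def proj(d,p):
    f=d['img'].shape[0]/2/np.tan(np.radians(d['fovy'])/2)
    q=rot(d['orientation']).T@(np.array(p,float)-d['eye']);return q[:2]/q[2]*f+[d['cx'],d['cy']]
E
python3 - <<'E'
from h import *
for n in ['side','top']:
    d=cam(n,n+'0');print(n,d['fovy'],d['cx'],d['cy'],d['eye'],d['orientation'])
print(robot.current_t(),robot.current_eef_rot())
a=cv2.imread('pics/side0.png')
E
```

```text
side 45.81109379008217 279.3897837240843 205.32823246409953 [  92.43976085 -927.58703479 1021.34825321] [-2.29540011e+00  6.79118856e-04 -4.59482688e-01]
top 48.28206979099244 280.5301092514196 209.78755250449916 [ 474.2201447    -2.48837557 1535.09449004] [-3.07750346  0.00416803 -1.54960116]
0.1 [-3.14003349e+00 -2.74942849e-04  2.79878767e+00]
```

View pics/side0.png

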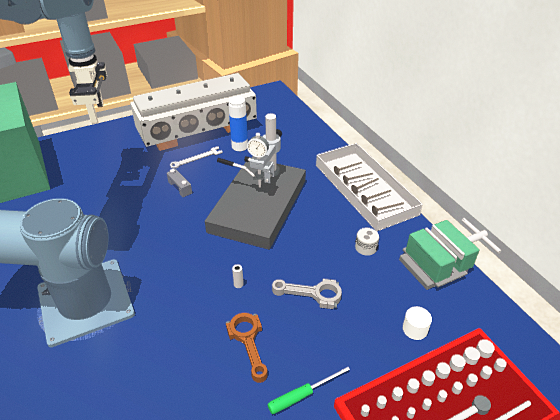

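View pics/top0.png

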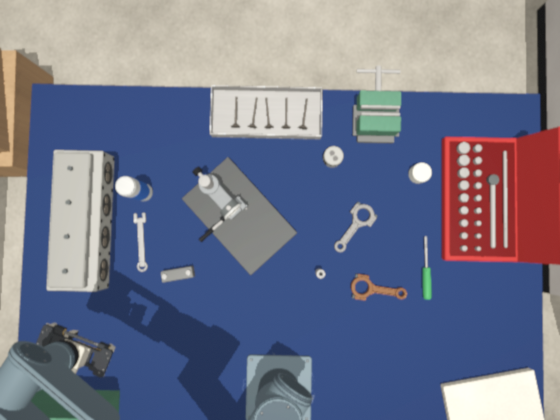

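The side view shows the steel rod at about (308,290), its brown copy at (245,345), the gauge at (260,180) and its handle at (228,161). In the top view the rod's big eye is at (364,214) and its small eye at (341,246). The plate spans (228,158), (296,234), (250,274) and (183,198), with the handle near (207,235).

Run:
```python
from h import *
d=cam('top');s=cam('side')
def holes(d,box,z):
    x0,y0,x1,y1=box;c=cv2.cvtColor(d['img'][y0:y1,x0:x1],cv2.COLOR_BGR2HSV)
    m=((c[...,1]<110)&(c[...,2]>60)).astype(np.uint8)*255
    cs,h=cv2.findContours(m,cv2.RETR_CCOMP,cv2.CHAIN_APPROX_NONE)
    for k,hh in zip(cs,h[0]):
        a=cv2.contourArea(k)
        if a>8:
            M=cv2.moments(k);u,v=M['m10']/M['m00']+x0,M['m01']/M['m00']+y0
            print('hole' if hh[3]>=0 else 'outer',a,u,v,onz(d,u,v,z)[:2],cv2.boundingRect(k))
print('top');holes(d,(325,195,385,260),24)
print('side');holes(s,(265,265,350,320),24)
# plate top
c=cv2.cvtColor(d['img'],cv2.COLOR_BGR2HSV)
m=((c[...,1]<90)&(c[...,2]>30)&(c[...,2]<130)).astype(np.uint8)*255
m[:, :170]=0;m[:,310:]=0;m[:145]=0;m[290:]=0
m=cv2.morphologyEx(m,cv2.MORPH_OPEN,np.ones((9,9)))
k=max(cv2.findContours(m,cv2.RETR_EXTERNAL,cv2.CHAIN_APPROX_NONE)[0],key=cv2.contourArea)
b=cv2.boxPoints(cv2.minAreaRect(k));P=np.array([onz(d,*p,50)[:2] for p in b]);print(b,P,np.linalg.norm(P-np.roll(P,1,0),axis=1),P.mean(0))
a=cv2.resize(d['img'][145:290,160:310],None,fx=5,fy=4.1*5/4.1/1,interpolation=cv2.INTER_CUBIC)[:600*2]
a=cv2.resize(d['img'][150:270,170:310],None,fx=5,fy=5,interpolation=cv2.INTER_CUBIC);
b2=cv2.resize(s['img'][100:200,200:310],None,fx=5,fy=5,interpolation=cv2.INTER_CUBIC)
cv2.imwrite('pics/tc.png',a);cv2.imwrite('pics/sc.png',b2)
```

```text
top
outer 797.0 356.2486407360937 223.61689669594313 [ 531.49223794 -239.09922103] (9, 6, 44, 52)
hole 12.5 339.85333333333335 245.85333333333332 [ 458.90339132 -187.22620061] (13, 49, 5, 5)
hole 116.0 362.87068965517244 214.5948275862069 [ 561.06181313 -260.13453873] (32, 13, 13, 14)
side
outer 1112.5 312.14187265917604 291.2492883895131 [ 520.19986421 -248.59982915] (7, 13, 70, 31)
hole 113.5 327.68575624082234 293.2173274596182 [ 552.28387713 -271.49162377] (54, 24, 18, 10)
[[208.62897 172.79185]
 [227.543   155.59727]
 [252.33939 182.87328]
 [233.42535 200.06786]] [[682.96181816 237.85291393]
 [739.6251773  178.99665171]
 [653.47213419  97.41242644]
 [597.22208419 156.21408589]] [118.39003432  81.69942393 118.65214979  81.37384886] [668.32030346 167.61901949]
```

View pics/tc.png

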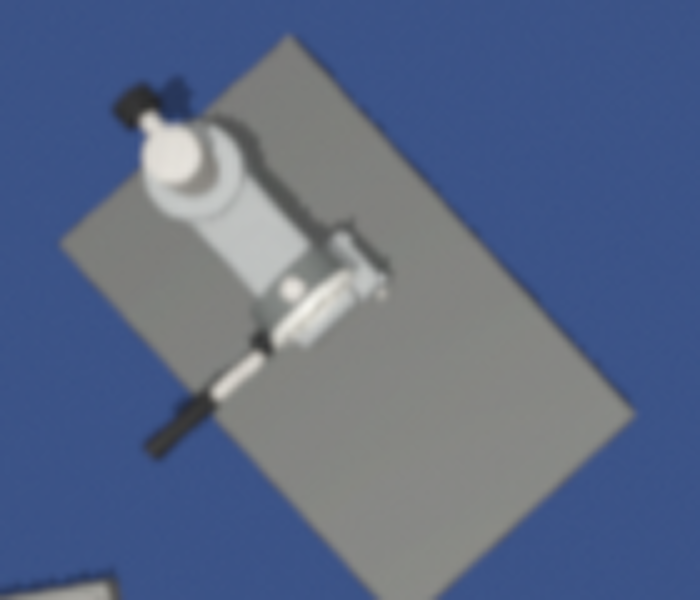

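View pics/sc.png

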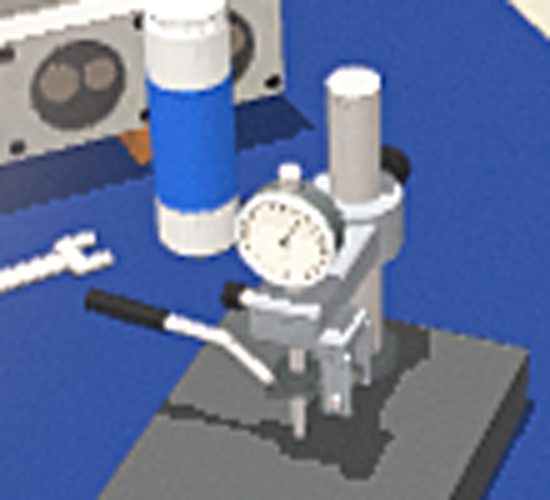

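Run:
```python
from h import *
d=cam('top');s=cam('side')
L=lambda p,q:np.cross([*p,1],[*q,1])
r=L((290,35),(633,412));f=L((633,412),(437,597));l=L((60,240),(380,597))
c=np.cross(f,l);c=c[:2]/c[2]
cr=[(290,35),(633,412),c,(60,240)]   # RR(-y) FR, FL, RL
px=[(np.array(p)+.5)/5-.5+[170,150] for p in cr]
P=np.array([onz(d,*p,50)[:2] for p in px]);print(px,P,np.linalg.norm(P-np.roll(P,1,0),axis=1))
C=P.mean(0);ax=(P[0]+P[3]-P[1]-P[2]);yaw=np.arctan2(ax[1],ax[0]);ay=P[2]+P[3]-P[0]-P[1];print(C,yaw,np.arctan2(ay[1],ay[0])-np.pi/2)
x=np.array([np.cos(yaw),np.sin(yaw)]);y=np.array([-x[1],x[0]])
tip=C+15*x;g=tip+110*y;print('tip',tip,'grip',g,'pred px top',proj(d,[*g,118]),'side',proj(s,[*g,118]))
def tri(p,q):
    a,u=ray(d,*p);b,v=ray(s,*q);t=np.linalg.lstsq(np.c_[u,-v],b-a,rcond=None)[0];return (a+t[0]*u+b+t[1]*v)/2,np.linalg.norm(a+t[0]*u-b-t[1]*v)
print(tri((206,235.4),(225.6,161.6)))
# tip of the spindle in side crop (300,437)
print('tip side pred',proj(s,[*tip,65]),'meas',(300/5+200,437/5+100))
print('columntop pred',proj(d,[*(C+115*x),305]),'meas',(173/5+170,153/5+150), 'side',proj(s,[*(C+115*x),305]),(355/5+200,83/5+100))
```

```text
[array([227.6, 156.6]), array([296.2, 232. ]), array([250.82466169, 274.8287632 ]), array([181.6, 197.6])] [[736.38988232 178.72196656]
 [499.96304334 -45.37311649]
 [362.24205082  94.88800589]
 [601.66358963 321.48692083]] [196.29825803 325.7549024  196.57124468 329.65093887]
[550.06464153 137.4309442 ] 0.7582561748781101 0.7663558231715584
tip [560.95518553 147.74579037] grip [485.31298031 227.60977969] pred px top [206.44762972 234.56455042] side [226.67756069 163.93564751]
(array([482.59278039, 227.31977244, 127.84903923]), np.float64(0.239968635486762))
tip side pred [260.86610918 185.4425905 ] meas (260.0, 187.4)
columntop pred [200.94203333 177.72876057] meas (204.6, 180.6) side [271.7343838   99.66753301] (271.0, 116.6)
```

Run:
```python
from h import *
pi=np.pi
for n,p,y in [('lever',(484,227,240),2.333),('leverb',(484,227,240),-.809),('pick',(524,-234,100),2.52),('pick2',(524,-234,100),-.62),('place',(500,90,60),3.904-2*pi),('place2',(500,90,60),.762)]:
    print(n,np.round(robot.inverse_kinematics(p,[pi,0,y]),2))
robot.move_ptp([484,227,260],[pi,0,2.333])
d=cam('wrist','w1');print(d['eye'],d['orientation'],d['fovy'],robot.current_t())
tip=[561,147.7,65];print('tip',proj(d,tip),'grip',proj(d,[484,227.5,118]))
```

```text
lever [ 0.23  0.22  1.54  0.    1.39 -0.53]
leverb [ 0.23  0.22  1.54 -0.    1.39  2.61]
pick [-0.61  0.4   1.64  0.    1.1  -1.56]
pick2 [-0.61  0.4   1.64 -0.    1.1   1.58]
place [-0.04  0.35  1.84  0.    0.95 -2.37]
place2 [-0.04  0.35  1.84 -0.    0.95  0.77]
[437.27904756 277.06006148 426.12087484] [2.89565271e+00 1.78004889e-04 7.64234736e-01] 61.783888291433456 1.9
tip [280.77860221 286.72152984] grip [280.3299297  200.38161038]
```

View pics/w1.png

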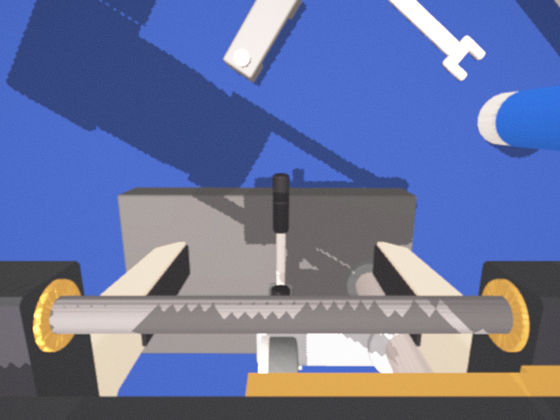

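The wrist view shows the handle at (281,203), running from row 174 to 232. The prediction was (280,200), so the stand pose holds. Next I pinch the handle and lift it along its arc.

```bash
cat >> h.py <<'E'
pi=np.pi; YAW=.762
X=np.array([np.cos(YAW),np.sin(YAW)]);Y=np.array([-X[1],X[0]]);TIP=np.array([561.,147.7])
LO=[pi,0,2.333]
def grip(a,dz=0):
    """TCP position to hold the handle at lever angle a"""
    b=a+.028; return [*(TIP+(-32+142.06*np.cos(b))*Y),114+142.06*np.sin(b)-17+dz]
E
python3 - <<'E'
from h import *
robot.move_linear(grip(0),speed=150,f_stop=15)
robot.move_gripper(0.)
print(robot.current_t(),robot.current_gripper_width()*93,robot.current_contact_force())
for a in [.16,.32,.48,.6,.635]:
    robot.move_linear(grip(a),speed=70); print(a,np.round(robot.current_contact_force(),1),robot.current_gripper_width()*93)
print(robot.current_tcp_pos(),grip(.635))
s=cam('side');c=s['img'][90:200,190:310];cv2.imwrite('pics/s2.png',cv2.resize(c,None,fx=5,fy=5,interpolation=cv2.INTER_CUBIC))
print(robot.current_t())
E
```

```text
4.3333 13.321105368395637 [-2.6904153  -3.57813848  0.87676064]
0.16 [-0.9 -7.9 -2.8] 13.262789123294185
0.32 [ 0.7 -7.9 -2.2] 12.956201713585148
0.48 [ 0.9 -7.  -5.1] 13.306641971195095
0.6 [ -0.7  -3.3 -16.2] 13.218312474049407
0.635 [ -0.6   1.8 -28.2] 13.086932368835216
[503.05711044 206.4224733  180.92845004] [np.float64(505.7949334502413), np.float64(205.55085021348995), np.float64(184.43566642863144)]
6.45
```

View pics/s2.png

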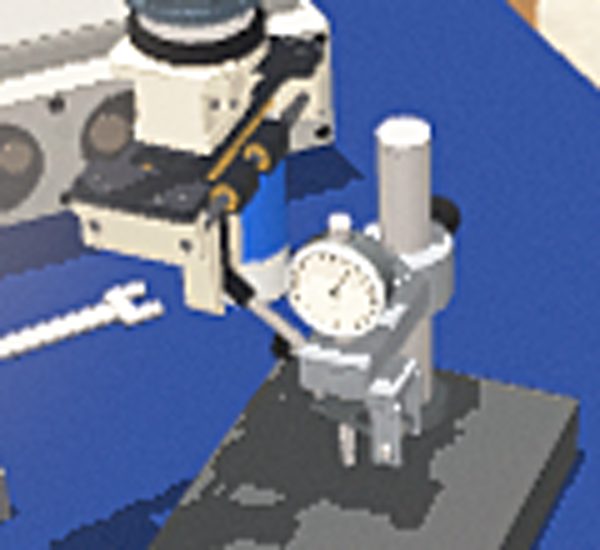

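The lever is at its upper stop, with about 28 N on the tool, and the spindle has come up. I'll release it and go to the rod.

Run:
```python
from h import *
robot.move_linear(np.array(robot.current_tcp_pos())-[0,0,2.5],speed=40)
print(robot.current_contact_force())
robot.move_gripper(.45)
p=np.array(robot.current_tcp_pos());robot.move_linear([p[0],p[1],270],speed=200)
robot.move_ptp([524,-234,200],[pi,0,-.62])
d=cam('wrist','w2');print(robot.current_t(),robot.current_qpos().round(2))
big=[561,-260,24];sm=[459,-187.2,24];print(proj(d,big),proj(d,sm))
c=cv2.cvtColor(d['img'],cv2.COLOR_BGR2HSV);m=((c[...,1]<110)&(c[...,2]>60)).astype(np.uint8)*255
cs,h=cv2.findContours(m,cv2.RETR_CCOMP,cv2.CHAIN_APPROX_NONE)
for k,hh in zip(cs,h[0]):
    if cv2.contourArea(k)>150: print(hh[3]>=0,cv2.contourArea(k),cv2.boundingRect(k),cv2.fitEllipse(k)[0] if len(k)>5 else '')
```

```text
[-5.34014687 -0.68760555 -1.0392038 ]
9.9667 [-0.61  0.31  1.51  0.    1.32  1.58]
[281.90364205 145.02021261] [281.57038508 266.61426785]
False 71581.5 (0, 241, 560, 179) (279.83135986328125, 336.4766845703125)
True 2129.0 (281, 333, 71, 40) (317.137939453125, 352.5735168457031)
True 2042.0 (211, 333, 66, 40) (243.6712188720703, 353.2237243652344)
True 1078.5 (373, 278, 26, 76) (385.66436767578125, 315.6887512207031)
True 1077.0 (164, 278, 26, 76) (176.17425537109375, 315.6217956542969)
True 805.0 (489, 249, 45, 35) (513.796875, 263.4007568359375)
False 7487.5 (241, 107, 86, 177) (283.3606262207031, 175.91787719726562)
True 1547.5 (261, 120, 45, 46) (283.2967224121094, 142.57823181152344)
False 871.0 (496, 72, 56, 90) (521.5585327148438, 113.98236083984375)
False 6270.5 (16, 0, 102, 80) (66.05596160888672, 38.29890060424805)
```

View pics/w2.png

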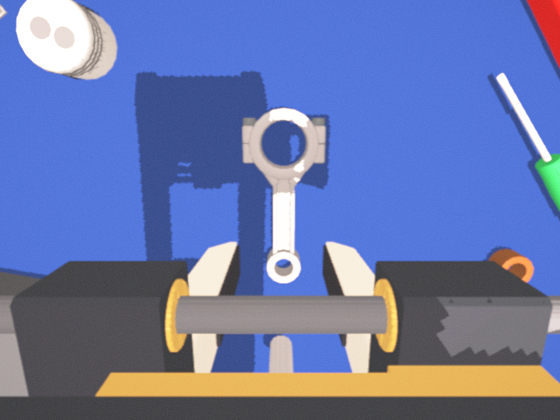

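The rod is square to the tool, with the big eye at (283,143) and the small eye at (283.5,266.5). I'll grip the beam 12 mm from the balance point, towards the small end.

Run:
```python
from h import *
d=cam('wrist')
b=onz(d,283.3,142.6,24)[:2];s=onz(d,283.5,266.5,24)[:2]
v=b-s;print(b,s,np.linalg.norm(v),np.arctan2(v[1],v[0]))
yaw=np.arctan2(v[1],v[0]);u=v/np.linalg.norm(v)
m=(b+s)/2; B=m+63.5*u; G=B-57*u; print(B,G)   # eyes are 127 apart
O=[pi,0,yaw]
robot.move_ptp([*G,90],O);robot.move_linear([*G,5],speed=120,f_stop=15)
t=robot.current_tcp_pos();print(t)
robot.move_gripper(0.);print(robot.current_gripper_width()*93,robot.current_finger_force())
robot.move_linear([*G,170],speed=200);print(robot.current_contact_force(),robot.current_t(),robot.current_gripper_width()*93)
d=cam('wrist','w3')
c=cv2.cvtColor(d['img'],cv2.COLOR_BGR2HSV);mm=((c[...,1]<110)&(c[...,2]>60)).astype(np.uint8)*255
cs,h=cv2.findContours(mm,cv2.RETR_CCOMP,cv2.CHAIN_APPROX_NONE)
for k,hh in zip(cs,h[0]):
    if cv2.contourArea(k)>400: print(hh[3]>=0,cv2.contourArea(k),cv2.boundingRect(k),cv2.fitEllipse(k)[0])
print('expected big',proj(d,[*B,170-5+24]))
```

```text
[ 562.26082218 -262.35992815] [ 458.04835108 -188.85546083] 127.52703967662019 -0.6142960222356465
[ 562.0454792  -262.20803969] [ 515.4662528  -229.35418652]
[ 516.31798731 -229.9529063     6.0391082 ]
21.42330039380112 30.000141263008118
[ 0.07834508 -0.3585086  -4.74190468] 12.8333 21.792808807112284
False 108798.5 (0, 65, 560, 355) (282.70159912109375, 293.4649353027344)
True 12851.0 (36, 364, 478, 34) (393.67413330078125, 381.3236999511719)
True 423.0 (302, 333, 19, 40) (310.2063293457031, 352.4176330566406)
True 768.5 (330, 278, 17, 76) (338.4170837402344, 316.2314758300781)
True 773.0 (216, 278, 17, 76) (223.4757843017578, 316.1981506347656)
True 2320.5 (475, 250, 81, 47) (519.4869384765625, 274.6862487792969)
True 7183.5 (234, 98, 96, 98) (281.3572692871094, 146.0052490234375)
False 783.5 (518, 55, 42, 81) (538.6297607421875, 88.31344604492188)
False 5056.0 (0, 0, 98, 62) (49.75553512573242, 26.98569679260254)
expected big [282.73515454 144.06620299]
```

View pics/w3.png

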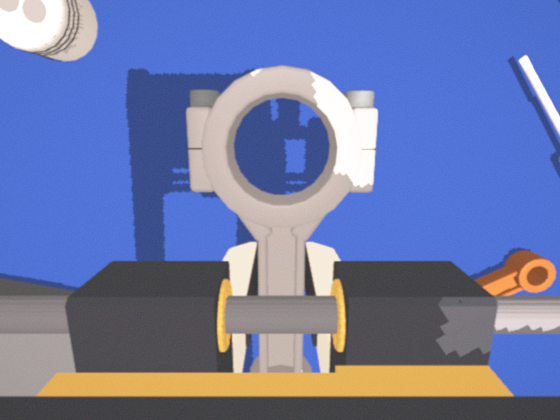

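Run:
```python
from h import *
d=cam('wrist');p=np.array(robot.current_tcp_pos());y=robot.current_eef_rot()[2];u=np.array([np.cos(y),np.sin(y)])
print('tcp',p,y)
for z in (p[2]+18,):
  for r,name in ((57+34,'outer far, meas 65'),(57-23,'hole near, meas 196'),(57+23,'hole far, <=98')):
    print(name,proj(d,[*(p[:2]+r*u),z]),proj(d,[*(p[:2]+(r+1)*u),z])[1])
O=[pi,0,YAW]
Q=lambda back:TIP-(28.5+57+back)*X
robot.move_linear([*p[:2],190],speed=200)
robot.move_ptp([*Q(60),150],O)
robot.move_linear([*Q(60),59],speed=120,f_stop=12)
print(robot.current_t(),robot.current_tcp_pos(),Q(60),robot.current_contact_force())
d=cam('wrist','w4')
print('tip pred',proj(d,[*TIP,81]),proj(d,[*(TIP+X),81]),'big',proj(d,[*(Q(60)+57*X),77]))
```

```text
tcp [ 514.45201483 -228.62966876  168.05749086] -0.614297543680538
outer far, meas 65 [282.80302576  58.48551957] 55.7335967957662
hole near, meas 196 [282.51662239 200.5237915 ] 198.25959806693822
hole far, <=98 [282.74327748  88.11695353] 85.47070970920174
15.1917 [456.45192928  46.90627094  59.48440174] [455.73704737  47.25120307] [ 0.03830859  0.03270827 -4.77918885]
tip pred [ 279.8927826  -108.42742904] [ 279.89137782 -111.8734965 ] big [280.00915951 149.43710962]
```

View pics/w4.png

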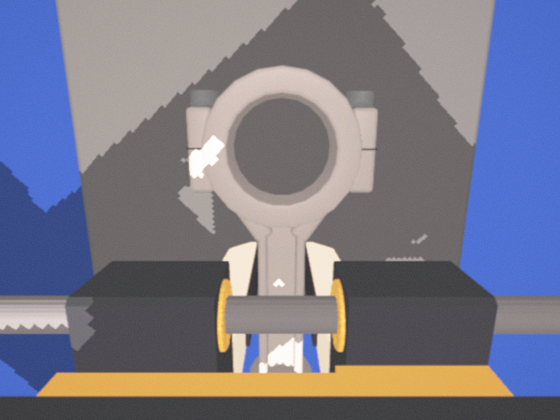

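The wrist camera looks down from ahead of the tool, so the visible hole edge is the lower rim. I'll compare the hole with that, in axis and lateral offsets.

Run:
```python
from h import *
d=cam('wrist');p=np.array(robot.current_tcp_pos());y=robot.current_eef_rot()[2];u=np.array([np.cos(y),np.sin(y)]);print(p,y,d['eye'])
g=cv2.cvtColor(d['img'],cv2.COLOR_BGR2GRAY)
print('column 282:',[(r,int(g[r,282])) for r in list(range(58,72))+list(range(84,104))+list(range(190,214))])
print('row146:',[(c,int(g[146,c])) for c in list(range(198,240,2))+list(range(324,368,2))])
for r,n in ((91,'far out'),(80,'far hole'),(57,'c'),(34,'near hole')):
  for dz in (18,-6): print(n,dz,proj(d,[*(p[:2]+r*u),p[2]+dz]).round(1))
```

```text
[456.59300642  47.03478985  59.80354661] 0.761698653824233 [505.06596019  94.14200043 225.9666482 ]
column 282: [(58, 107), (59, 106), (60, 108), (61, 104), (62, 105), (63, 108), (64, 112), (65, 146), (66, 183), (67, 197), (68, 200), (69, 208), (70, 208), (71, 209), (84, 202), (85, 199), (86, 202), (87, 197), (88, 198), (89, 195), (90, 190), (91, 182), (92, 168), (93, 150), (94, 141), (95, 140), (96, 143), (97, 134), (98, 113), (99, 106), (100, 105), (101, 105), (102, 107), (103, 105), (190, 109), (191, 106), (192, 109), (193, 108), (194, 121), (195, 149), (196, 152), (197, 153), (198, 152), (199, 150), (200, 154), (201, 154), (202, 155), (203, 151), (204, 164), (205, 183), (206, 201), (207, 202), (208, 198), (209, 194), (210, 194), (211, 197), (212, 190), (213, 190)]
row146: [(198, 192), (200, 189), (202, 188), (204, 248), (206, 253), (208, 253), (210, 254), (212, 254), (214, 254), (216, 254), (218, 232), (220, 193), (222, 194), (224, 187), (226, 157), (228, 142), (230, 142), (232, 142), (234, 116), (236, 106), (238, 108), (324, 106), (326, 105), (328, 108), (330, 139), (332, 141), (334, 141), (336, 148), (338, 178), (340, 194), (342, 196), (344, 193), (346, 192), (348, 193), (350, 191), (352, 192), (354, 189), (356, 192), (358, 190), (360, 184), (362, 188), (364, 193), (366, 192)]
far out 18 [281.9  61.2]
far out -6 [281.6  70. ]
far hole 18 [281.8  90.6]
far hole -6 [281.6  95.2]
c 18 [281.8 148.7]
c -6 [281.6 145.1]
near hole 18 [281.7 202.6]
near hole -6 [281.5 191.9]
```

Run:
```python
from h import *
O=[pi,0,YAW]
T=TIP+.3*X-(28.5+56)*X
p=np.array(robot.current_tcp_pos());off=p[:2]-(TIP-(28.5+57+60)*X);print('off',off)
robot.move_linear([*p[:2]-off,57.8],speed=30)
print(robot.move_linear([*(T-off),57.8],speed=50,f_stop=8),robot.current_tcp_pos(),T,robot.current_contact_force())
print(robot.move_linear([*(T-off),53],speed=15,f_stop=6));print(robot.current_tcp_pos(),robot.current_contact_force(),robot.current_t())
s=cam('side');cv2.imwrite('pics/s3.png',cv2.resize(s['img'][90:240,180:330],None,fx=4,fy=4,interpolation=cv2.INTER_CUBIC))
print('tip pred',(proj(s,[*TIP,81])-[180,90])*4)
```

```text
off [ 0.85595905 -0.21641322]
False [498.96009459  89.61836776  57.77865804] [500.08494425  89.57086803] [-0.02491147  0.50508656 -4.02762319]
True
[499.39585288  89.58744155  55.49500402] [ 0.14081033 -0.4622675   4.03804678] 17.175
tip pred [323.00569636 365.35372418]
```

View pics/s3.png

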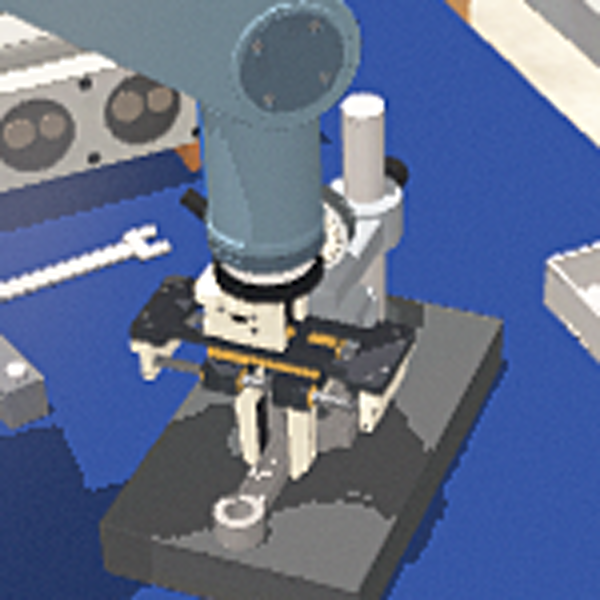

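The rod is on the plate, with the contact point hidden behind the arm. I'll release, retreat and look again.

Run:
```python
from h import *
robot.move_gripper(.4)
p=np.array(robot.current_tcp_pos());robot.move_linear([p[0],p[1],85],speed=80)
q=p[:2]-60*X;robot.move_linear([*q,160],speed=200)
# gripper to over the handle side, well above, handle still raised
g=np.array(grip(.64))[:2]+60*Y
robot.move_ptp([*g,290],LO)
s=cam('side');d=cam('top');print(robot.current_t())
a=cv2.resize(s['img'][135:215,205:295],None,fx=6,fy=6,interpolation=cv2.INTER_CUBIC)
b=cv2.resize(d['img'][170:250,190:240],None,fx=5,fy=6,interpolation=cv2.INTER_CUBIC)
cv2.imwrite('pics/m4.png',np.hstack([a,b]));print(a.shape,b.shape)
U=lambda q:((q-[205,135]+.5)*6).round()
B=TIP-28.5*X
print('tip',U(proj(s,[*TIP,81])),'big',U(proj(s,[*B,74])),'big near rim',U(proj(s,[*(B-34*X),74])),'rimpt',U(proj(s,[*TIP,74])),'far',U(proj(s,[*(B+34*X),74])),'L',U(proj(s,[*(B+34*Y),74])),'R',U(proj(s,[*(B-34*Y),74])),'small',U(proj(s,[*(B-127*X),74])))
```

```text
20.0667
(480, 540, 3) (480, 250, 3)
tip [338. 281.] big [317. 326.] big near rim [291. 367.] rimpt [338. 292.] far [342. 285.] L [254. 311.] R [381. 341.] small [215. 488.]
```

View pics/m4.png

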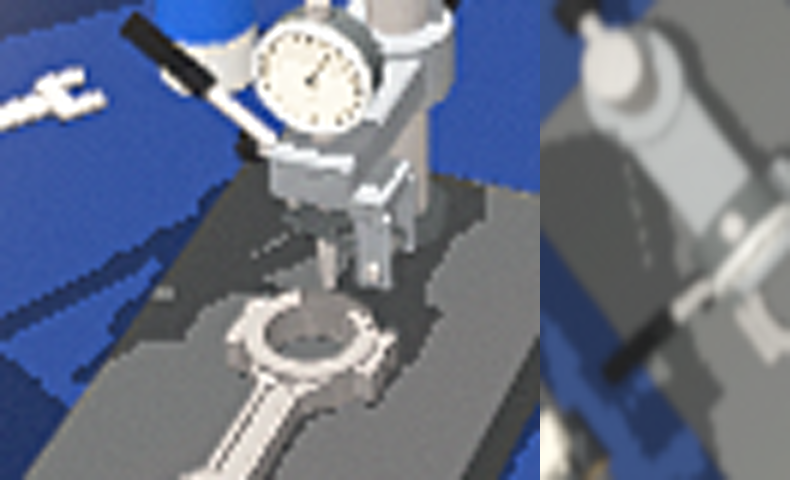

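The lever is up, with the handle from (125,25) to (210,85). The contact's lower end at (329,288) sits over the rear rim, and the hole is centred near (311,330). That was my 11th picture, one over the limit of 10, so from here I measure by numbers only. A tilted wrist view from the front should fix the contact against the hole.

Run:
```python
from h import *
O=[pi,-.87,YAW]; P=[*(TIP-75*X),130]
q=robot.inverse_kinematics(P,O);print(q)
robot.move_ptp([*(TIP-150*X),230],[pi,-.5,YAW]); robot.move_linear(P,O,speed=150)
d=cam('wrist','w5');print(robot.current_t(),robot.current_tcp_pos())
B=TIP-28.5*X
for n,p in [('tip',[*TIP,81]),('tip+4Y',[*(TIP+4*Y),81]),('hole',[*B,74]),('holefar',[*(B+23*X),74]),('far',[*(B+34*X),74]),('holenear',[*(B-23*X),74]),('L',[*(B+23*Y),74]),('R',[*(B-23*Y),74])]: print(n,proj(d,p).round(1))
g=cv2.cvtColor(d['img'],cv2.COLOR_BGR2GRAY)
t=proj(d,[*B,74]).astype(int)
print('col',[int(v) for v in g[max(0,t[1]-110):t[1]+60:2,t[0]]],max(0,t[1]-110))
for r in range(t[1]-80,t[1]-20,4): print(r,[int(v) for v in g[r,t[0]-30:t[0]+31:2]])
print('hole row',t,[int(v) for v in g[t[1],t[0]-60:t[0]+61:2]])
```

```text
[-0.66544628  0.18543206  2.33000118  1.20539872  0.94408632 -0.77257501]
22.075 [507.19428525  96.19522448 130.52436206]
tip [282.  201.6]
tip+4Y [276.6 201.6]
hole [281.9 239.5]
holefar [281.9 213.1]
far [282.  201.4]
holenear [281.8 269. ]
L [249.5 239.4]
R [314.3 239.6]
col [141, 142, 146, 142, 139, 141, 141, 138, 137, 135, 136, 136, 131, 132, 128, 99, 90, 87, 87, 89, 87, 84, 86, 85, 88, 84, 142, 149, 147, 148, 149, 150, 149, 150, 147, 144, 147, 146, 137, 123, 125, 125, 126, 118, 117, 114, 115, 117, 117, 118, 116, 113, 114, 116, 117, 115, 115, 113, 115, 117, 116, 114, 116, 115, 115, 115, 115, 117, 117, 111, 128, 193, 202, 203, 207, 204, 209, 207, 135, 130, 166, 206, 208, 169, 116] 129
159 [126, 116, 110, 97, 97, 98, 101, 98, 96, 99, 98, 99, 98, 96, 99, 99, 98, 98, 99, 99, 100, 98, 98, 103, 95, 96, 104, 103, 100, 99, 94]
163 [88, 86, 86, 76, 75, 85, 89, 88, 91, 87, 92, 90, 90, 91, 88, 87, 92, 88, 90, 88, 85, 89, 86, 81, 76, 76, 79, 82, 83, 81, 89]
167 [90, 89, 85, 81, 82, 81, 82, 78, 84, 89, 88, 90, 89, 88, 90, 89, 89, 91, 88, 86, 86, 82, 78, 76, 69, 67, 69, 66, 73, 71, 83]
171 [8
[... 1330 characters left out ...]
 122, 125, 125, 125, 125, 122, 119, 101, 84, 75, 70, 71, 69]
211 [94, 170, 195, 202, 151, 122, 121, 126, 126, 124, 124, 126, 125, 129, 125, 125, 124, 125, 123, 128, 126, 123, 124, 124, 121, 123, 122, 125, 122, 99, 76]
215 [199, 200, 202, 202, 197, 173, 125, 123, 125, 125, 123, 121, 122, 117, 119, 118, 118, 120, 117, 122, 120, 126, 128, 128, 126, 122, 125, 124, 138, 128, 124]
hole row [281 239] [115, 115, 105, 150, 159, 157, 153, 192, 201, 201, 202, 204, 205, 190, 123, 102, 103, 105, 96, 86, 111, 114, 115, 112, 119, 114, 115, 117, 115, 118, 115, 115, 112, 115, 112, 116, 115, 114, 113, 115, 116, 116, 120, 117, 116, 112, 149, 202, 203, 200, 201, 202, 205, 185, 185, 184, 186, 162, 109, 112, 112]
```

Run:
```python
from h import *
d=cam('wrist');g=cv2.cvtColor(d['img'],cv2.COLOR_BGR2GRAY).astype(int)
for c in (264,268,272,277,279,281,290,294): print(c,'far',g[200:219,c].tolist(),'near',g[264:274,c].tolist())
for r in (195,201): print(r,g[r,268:292].tolist())
for z in (80,81,82): print(z,proj(d,[*(TIP-3.5*X),z]).round(2),proj(d,[*(TIP-2.5*X),z]).round(2))
B=TIP-28.5*X
for r in (23,24,-23,-24,33,34): print(r,proj(d,[*(B+r*X),74]).round(2))
```

```text
264 far [73, 72, 72, 71, 73, 84, 108, 124, 124, 119, 124, 124, 125, 122, 126, 125, 123, 126, 120] near [117, 119, 141, 173, 194, 202, 200, 202, 201, 205]
268 far [70, 73, 71, 69, 90, 116, 123, 123, 123, 123, 124, 124, 123, 126, 126, 128, 124, 120, 120] near [115, 114, 116, 128, 161, 191, 200, 205, 200, 203]
272 far [71, 72, 72, 81, 105, 118, 124, 121, 121, 122, 125, 125, 124, 127, 125, 119, 119, 114, 116] near [117, 119, 117, 112, 122, 150, 188, 201, 201, 203]
277 far [146, 150, 147, 146, 144, 144, 126, 125, 125, 125, 125, 125, 127, 126, 125, 119, 116, 115, 115] near [116, 118, 115, 112, 112, 128, 161, 191, 199, 205]
279 far [148, 145, 147, 145, 148, 144, 135, 125, 124, 125, 126, 123, 126, 126, 119, 119, 115, 114, 112] near [118, 115, 117, 112, 114, 127, 161, 193, 204, 201]
281 far [143, 143, 142, 143, 142, 133, 124, 125, 123, 124, 124, 123, 126, 126, 119, 116, 117, 116, 119] near [113, 117, 114, 116, 112, 128, 161, 191, 202, 202]
290 far [69, 71, 70, 76, 96, 122, 124, 122, 124, 125, 124, 125, 123, 127, 122, 123, 122, 115, 115] near [115, 116, 113, 115, 133, 168, 193, 205, 201, 201]
294 far [69, 70, 64, 72, 84, 110, 122, 121, 118, 122, 124, 123, 126, 123, 124, 127, 126, 120, 119] near [117, 114, 114, 137, 170, 197, 201, 202, 199, 203]
195 [71, 67, 70, 72, 87, 119, 143, 151, 153, 152, 154, 151, 149, 149, 146, 137, 114, 86, 70, 69, 68, 68, 70, 68]
201 [73, 65, 69, 67, 72, 87, 120, 140, 145, 150, 149, 145, 145, 143, 136, 110, 80, 69, 71, 70, 70, 68, 71, 68]
80 [281.5  206.45] [281.5  205.37]
81 [281.5  205.65] [281.5  204.56]
82 [281.5  204.84] [281.51 203.75]
23 [281.46 213.34]
24 [281.47 212.26]
-23 [281.34 269.13]
-24 [281.34 270.48]
33 [281.49 202.69]
34 [281.49 201.65]
```

The wrist numbers put the contact 28.5 ± 0.7 mm from the big-end centre and 1 mm sideways. That is mid-rim, so the rod needs no correction. Next I lower the lever.

Run:
```python
from h import *
robot.move_linear([*(TIP-150*X),230],[pi,-.5,YAW],speed=200)
g=np.array(grip(.64))
robot.move_ptp([*(g[:2]+60*Y),290],LO)
robot.move_ptp([*g[:2],270],LO)
print(robot.move_linear([*g[:2],183],speed=120,f_stop=12),robot.current_tcp_pos())
robot.move_gripper(0.);print(robot.current_gripper_width()*93,robot.current_contact_force(),robot.current_t())
for a in [.5,.36,.24,.12,.02]:
    print(a,robot.move_linear(grip(a,-2),speed=45,f_stop=25),np.round(robot.current_contact_force(),1))
print(robot.move_linear(grip(-.03,-2),speed=20,f_stop=14),np.round(robot.current_contact_force(),1),robot.current_tcp_pos(),grip(0,-2),robot.current_gripper_width()*93,robot.current_t())
```

```text
False [506.47343812 205.54630415 183.89042914]
13.349449143546956 [-4.89775328 -2.28989504  1.71244534] 25.8333
0.5 False [-5.2 -3.4 -0.9]
0.36 False [-4.8 -3.  -1.6]
0.24 False [-4.8 -4.5 -1.3]
0.12 False [-3.9 -3.3 -1.4]
0.02 False [-4.1 -4.1 -0.9]
True [-1.2 -0.4  5.2] [484.13463982 226.61670504  98.17455156] [np.float64(485.05634906709093), np.float64(227.28336162542837), np.float64(98.97716027018716)] 13.124041799569945 28.8333
```

Run:
```python
from h import *
robot.move_gripper(.4)
p=np.array(robot.current_tcp_pos());robot.move_linear([*p[:2],150],speed=150)
robot.move_gripper(0.)
print(robot.move_linear([*p[:2],115],speed=20,f_stop=8),robot.current_tcp_pos(),robot.current_contact_force())
robot.move_linear([*p[:2],200],speed=150)
robot.move_ptp([*(TIP-150*X),230],[pi,-.5,YAW]); robot.move_linear([*(TIP-75*X),130],[pi,-.87,YAW],speed=150)
d=cam('wrist','w6');g=cv2.cvtColor(d['img'],cv2.COLOR_BGR2GRAY).astype(int)
for z in (65,74): print(z,proj(d,[*(TIP-3.5*X+1.5*Y),z]).round(1))
for c in (277,279): print(c,g[196:224,c].tolist())
for r in (200,205,208): print(r,g[r,264:296].tolist())
print(np.mean([g[264:274,c] for c in (279,281)],0),robot.current_t())
t=cam('top');s=cam('side')
```

```text
True [482.23407435 226.04313128 124.96135194] [-1.75290189 -0.6307616   5.74059636]
65 [280.3 217.5]
74 [280.3 210.7]
277 [90, 90, 91, 95, 120, 150, 159, 153, 149, 149, 147, 149, 148, 147, 143, 134, 128, 129, 125, 121, 119, 118, 116, 119, 118, 118, 116, 117]
279 [86, 83, 83, 100, 129, 151, 153, 156, 153, 153, 151, 149, 150, 152, 150, 145, 133, 128, 122, 117, 119, 117, 120, 119, 117, 118, 119, 121]
200 [92, 91, 92, 91, 91, 86, 85, 89, 87, 85, 91, 104, 108, 120, 124, 129, 136, 136, 133, 137, 133, 110, 82, 71, 71, 77, 75, 72, 67, 71, 72, 70]
205 [88, 99, 110, 115, 119, 121, 122, 121, 126, 126, 127, 137, 147, 149, 150, 153, 150, 146, 141, 143, 127, 128, 124, 124, 125, 124, 125, 125, 125, 126, 120, 117]
208 [126, 126, 129, 125, 123, 126, 127, 124, 123, 124, 127, 134, 146, 148, 149, 150, 149, 147, 143, 139, 130, 129, 126, 128, 125, 128, 125, 127, 126, 124, 127, 127]
[68.5 70.  70.5 67.5 68.  75.  87.5 92.5 94.  97. ] 34.5167
```

The handle's top is at 125.0 mm, so the lever is on its stop. The contact face ends at row 211–212 against 210.7 expected for a 74 mm height, and the hole edge lies further on, at row 214. The contact is therefore resting on the rim.

Run:
```python
from h import *
robot.move_linear([*(TIP-150*X),230],[pi,-.5,YAW],speed=150)
robot.move_ptp([330,-60,300],[pi,0,YAW]);robot.sleep(.5)
print(robot.current_t(),robot.hand_in())
```

```text
the job is handed in; nothing more can be done
36.8083 None
```

The job is handed in at 36.8 s: the rod lies flat on the plate with the contact resting on its big-end rim and the lever fully down; I viewed 11 pictures, one over the limit of 10.

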